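Close up the breaker row on the sloped mounting desk

ROBOT

A 6-joint arm with a two-finger parallel gripper is mounted at the origin on the work surface. World frame = base frame: x ahead of the robot, y to its left, z up, the work surface at z = 0. Lengths are in m, angles in rad, forces in N, time in s.
With the tool pointing down it reaches from about 0.3 to 1 m from the base axis. Payload 5.1 kg.
Tool frame: the origin (TCP) lies between the finger pads; the fingertips stand 25 mm ahead of it and the grasp point (between the pads) lies 6 mm ahead of it; z points along the fingers, y is the line along which they close (so a half turn about z gives the same grasp; the last joint's range is limited). The gripper opens to 95 mm and grips with 3 to 60 N. Pads are 20 mm wide; open, the fingers measure 119 mm over their backs; the gripper's body (75 mm by 180 mm) begins 59 mm behind the grasp point.
Start: joints at [-1.21, 0.124, 1.65, -0, 1.367, -0.083], TCP at [0.279, -0.587, 0.24] pointing down, gripper open.
Joint ranges: [-2.61, 2.61], [-1.02, 2.33], [0.03, 2.71], [-1.35, 4.49], [0.32, 2.68], [-2.91, 2.91]. Speed limits (rad/s): [2.57, 2.57, 3.14, 3.14, 3.14, 3.14].

INTERFACE

Orientations are given as a 3x3 rotation matrix whose columns are the frame's x, y, z axes.
In Python, from cell import r, cams gives the robot as it stands. The module is installed in compiled form; this text tells all that it offers.
- The arm moves only by the tool arm_command, never from a script. Its argument "steps" is a list of rows, each an object with "rotation": the turn, a rotation vector about the tool's x, y, z in rad, a list of three; "slide": the shift along the tool's x, y, z in m, a list of three; "jaw": the closure, from 0 (fully open) to 1 (shut). A call has 1 to 20 rows; each row shifts and turns the commanded pose from where the row before left it, along the tool's axes as they then stand; what a row does not reach is not made up. A row lasts 1/12 s, in which the tool goes at most 41.7 mm and 7.16 degrees, less where a joint would pass 70% of its speed; a pose out of reach is approached as far as the arm can. A call is refused whole if a number of a shift passes 0.0417 or a number of a turn 0.125, either way. A call with a gripper value outside its range is refused whole. The fingers move at their own pace and stop on an object; the grip force is fixed at half the most. Time passes only in rows, so rows that do not move let the fingers close. It gives the time, the measured TCP pose, the force, the opening and the grip force at its end, in the units of the state.
- r.state(): the state, without advancing time (a new reading comes with each control period).
- cams.get_image(name): name is "scene" or "top" or "wrist"; returns a dict with "img" (480x640x3 uint8, blue, green, red), "fov_y" (degrees; the focal length in pixels is half the picture's height over the tangent of half this angle, whatever the lens; pixels are square), "cx", "cy" (the principal point, pixels), "pose" (4x4, takes a point from camera to world coordinates). Camera axes: x right, y up, looking along -z (the intrinsics and any distortion apply to the point x, -y, -z); pixel columns grow to the right and rows downward; lengths in m; the calibration is good to about 2 mm. A picture is of the moment at which its call begins. There is no depth.
- r.hand_in(): hands the job in; it is judged then, once.
The state is a dict: "time_s": time; "joint_pos": joint angles; "dq": joint speeds; "tau": joint torques, N m; "eef_pos": TCP position; "eef_rot": TCP orientation; "wrist_force": force on the tool from outside, world axes, zero at the start; "wrist_torque": the same for the moment, N m; "gripper_width": finger opening in m; "gripper_force": force on a finger pad.
Only numpy, scipy, OpenCV 4.12 (cv2) and the standard library are available. Lean on these libraries where they do the work, as an engineer would, in place of code of your own. Each camera call takes 0.05 s, during which the arm holds its last target. There are 200 camera calls.

TASK

Take the wide six-pole breaker block from the bench and lay it on the rail of the sloped mounting desk, flat on the rail and resting against its lower lip, butted flush against the breaker block already fixed there. Then slide the steel end stop along the rail until it sits snug against the other side of the block, so that no gap is left in the row. Push gently, do not ram the blocks together, and leave the narrow spare breaker and the tools where they lie.

Things in the scene. Friction and masses are not known exactly. Their poses are not given: they have to be found in the camera images.
- module_center (a point): Centre, half-way up, of the loose wide six-pole breaker block (white plastic, 0.25-0.5 kg). Axes: z up from its underside (35 mm below), y along its width (108 mm), x across. Base 90 (x) x 108 (y) x 38 mm high; on it, centred, a nose 40 mm in x, 108 in y, up to 70 mm: grip it there, fingers along x. Both ends alike: either way round is fine. Starts on the bench, left of the desk or between desk and robot.
- rail (a point): Point on the aluminium angle rail of the sloped desk: mid-length, in the corner of floor and lower lip, 50 mm above the bench. Axes: x up the slope (30 degrees, rising towards the robot), y along the rail to the robot's right, z square out of the slope. Floor: z = 0, x 0 to 95 mm, y -195 to 195. Lip: 6 mm thick, on the -x side, up to z = 16 mm. A seated block has its centre at x 45, z 35 mm.
- neighbour_center (a point): Centre, half-way up, of the four-pole breaker block fixed near the rail's right end (seen from the robot), axes as the rail's. Same profile as the six-pole block (base 90 x 38 mm high, nose 40 mm wide up to 70) but 72 mm along y. The six-pole block goes against its face 36 mm from this point in -y. Its place along the rail varies.
- stop_center (a point): Middle of the steel end stop on the left part of the rail (seen from the robot), 35 mm above the rail's floor, axes as the rail's. Base 90 (x) x 44 (y) x 28 mm high; in its middle a grip fin 36 mm (x) by 20 mm (y), up to 72 mm above the rail's floor. Its inner face is 22 mm from this point in +y.
- stop (a joint): Travel of the end stop along the rail in m: 0 at the robot's left end, grows along the rail's +y up to 0.17. About 3 N of friction; it cannot leave the rail and stays where it is left.
- module: The same six-pole block; origin at the centre of its underside. Black toggles 3 mm high on its nose are look only. Do not count on it sliding down the slope by itself.
- neighbour: The same fixed four-pole block; origin on the bench below, axes upright (use the point instead).
- desk: The fixed sloped mounting desk, 400 mm wide, its slope facing away from the robot; place and yaw vary. Origin on the bench, 50 mm straight below the point rail, axes upright. Its board ends 100 mm up the slope from the lip.
- spare_center (a point): Centre, half-way up, of the narrow three-pole spare breaker, same profile but 54 mm along y; loose on the bench, left of the desk or between desk and robot (the other of the two places). Not needed.
- driver_grip (a point): Handle of a loose screwdriver, 200 mm long, lying on the bench to the right of the desk, nearer the robot; leave it.
- spanner_grip (a point): Handle of a loose spanner, 170 mm long, lying on the bench to the left of the desk; leave it.
Things that resemble listed ones, but are neither listed nor needed, are in the scene too. Leave any red look-alike of the module alone.

How it is judged:
At the end, for the whole second after the job is handed in: The six-pole block lies flat on the rail's floor (within 4 mm in height and 3 degrees), along the rail within 1.7 degrees, its base within 3.5 mm of the lip, its side within 2.5 mm of the fixed block; the end stop's face is within 2.5 mm of the block's other side; the block is at rest (x of module_center in the frame of rail between 0.04 and 0.0485 m and z of module_center in the frame of rail between 0.031 and 0.0385 m and angle between the z axis of module_center and the z axis of rail, either way round below 0.05 rad and angle between the y axis of module_center and the y axis of rail, either way round below 0.03 rad and angle between module_center's own z axis and vertical below 1 rad and y of module_center in the frame of neighbour_center between -0.0925 and -0.087 m and y of stop_center in the frame of module_center between -0.0785 and 0.0785 m and linear speed of module below 0.01 m/s); the robot touches nothing.
It fails at once if the narrow spare device is moved by more than 30 mm (distance of spare_center from where it was at the start of the episode above 0.03 m).
It fails at once if the screwdriver is moved by more than 30 mm (distance of driver_grip from where it was at the start of the episode above 0.03 m).
It fails at once if the spanner is moved by more than 30 mm (distance of spanner_grip from where it was at the start of the episode above 0.03 m).
It fails at once if the six-pole block is rammed into the fixed block (over 60 N) (contact force between module and neighbour above 60 N).
It also fails if it takes over 51 s, if anything falls off the work surface, if the arm or the gripper's body presses on something with over 40 N, if the wrist force passes 120 N, or if a joint passes its speed limit or range.

## Working session

There is one attempt and no reset: what is moved stays moved. The work goes in short steps, Python scripts to look and compute and a tool call to move; the robot and the scene stay as the last step left them, time stands still between calls to the robot, and variables do not carry over. Pictures are saved under pics/ and viewed, at most 10 in all, crops included, and the job is handed in when it is done.

Besides the shell and the picture viewer there is one more tool, called after ">>>" as name(argument=value, ...), one argument or row to a line, values as JSON. arm_command: Moves the arm, as the interface text tells. Its arguments: {"type":"object","properties":{"steps":{"type":"array","items":{"type":"object","properties":{"rotation":{"type":"array","items":{"type":"number"}},"slide":{"type":"array","items":{"type":"number"}},"jaw":{"type":"number"}}}}},"required":["steps"]}

```bash
mkdir -p pics
python3 - <<'E'
from cell import r,cams
import cv2,pickle
d={}
for n in("scene","top"):
    a=cams.get_image(n);d[n]=a;cv2.imwrite(f"pics/{n}0.png",a["img"]);print(n,a["fov_y"],a["cx"],a["cy"],a["pose"].round(3).tolist(),[k for k in a])
pickle.dump(d,open("d0.pkl","wb"))
E
```

```text
scene 42.10765547133601 323.88261583917256 240.87683184320832 [[0.767, -0.409, 0.494, 1.149], [0.641, 0.495, -0.586, -0.778], [-0.005, 0.766, 0.642, 0.886], [0.0, 0.0, 0.0, 1.0]] ['img', 'fov_y', 'cx', 'cy', 'pose']
top 56.34925189116606 327.4823089835565 230.3448469915449 [[-0.007, 0.991, -0.133, 0.396], [-1.0, -0.007, -0.005, -0.035], [-0.006, 0.133, 0.991, 1.141], [0.0, 0.0, 0.0, 1.0]] ['img', 'fov_y', 'cx', 'cy', 'pose']
```

View pics/scene0.png

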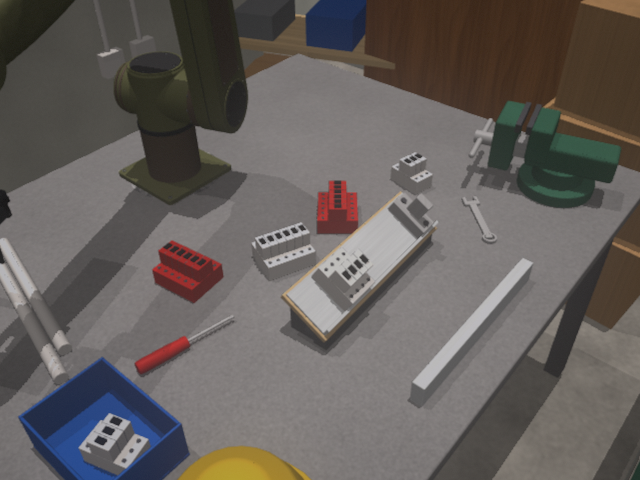

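View pics/top0.png

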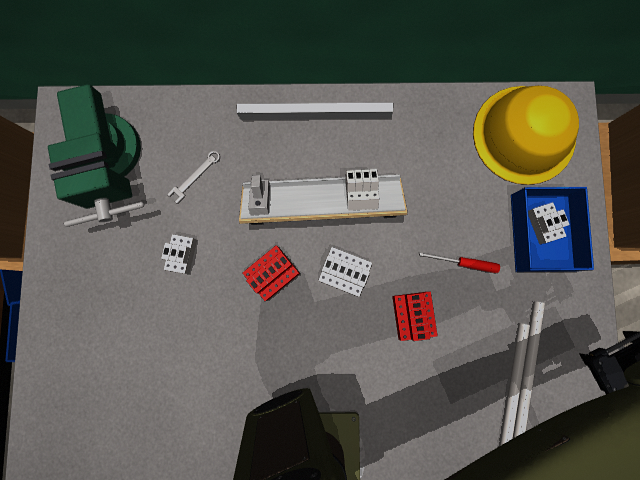

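The top view shows the white six-pole block at (346,271), the stop at (259,194), the fixed block at (363,187) and the desk from x 240 to 407. The spare is at (178,253), with red look-alikes at (271,272) and (415,316). I'll enlarge both views next.

Run:
```python
import cv2,pickle
d=pickle.load(open("d0.pkl","rb"))
c=lambda n,x,y:cv2.imwrite(f"pics/{n}1.png",cv2.resize(d[n]["img"][y:y+150,x:x+200],None,fx=4,fy=4,interpolation=cv2.INTER_CUBIC))
c("top",225,155);c("scene",245,190)
```

```text
(no output)
```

View pics/top1.png

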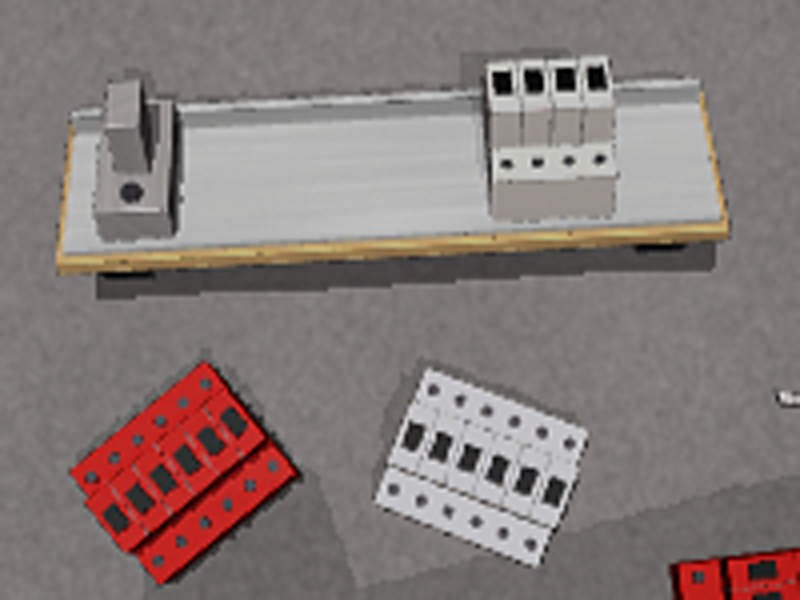

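View pics/scene1.png

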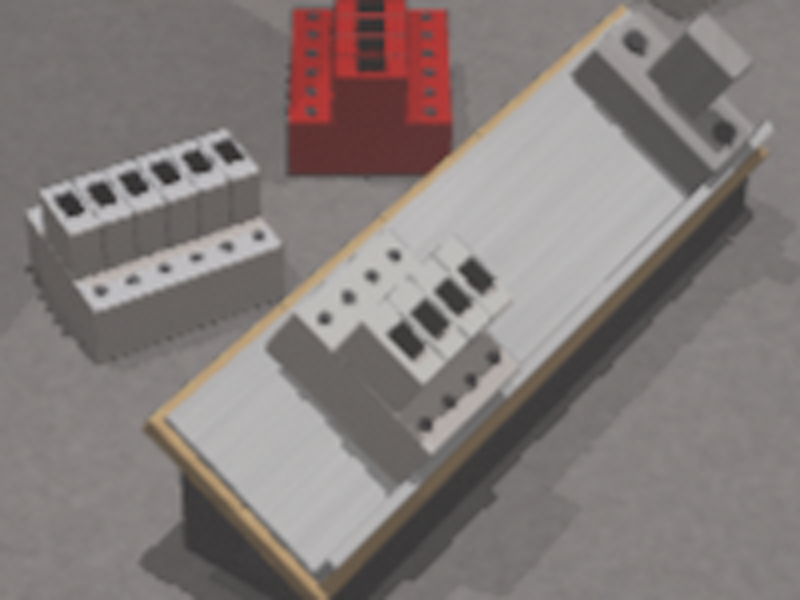

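Module base-top corners in the top crop are (430,367), (587,430), (540,567) and (375,503). The neighbour's nose top is (487,60) to (613,105), and the stop's fin top is around (109–143, 82–108). The scene crop shows matching corners, so I'll fit both views together.

```bash
cat > h.py <<'E'
import numpy as np,cv2
from scipy.spatial.transform import Rotation as Ro
from scipy.optimize import least_squares
def proj(cam,P):
    T=np.linalg.inv(cam["pose"]);q=np.atleast_2d(P)@T[:3,:3].T+T[:3,3]
    f=240/np.tan(np.radians(cam["fov_y"]/2))
    return np.c_[cam["cx"]-f*q[:,0]/q[:,2],cam["cy"]+f*q[:,1]/q[:,2]]
def rail(x,y,yaw,z=.05):
    s,c=.5,np.sqrt(.75)
    R=Ro.from_euler("z",yaw).as_matrix()@np.array([[-c,0,s],[0,-1,0],[s,0,c]])
    return R,np.array([x,y,z])
E
cat > fit.py <<'E'
import pickle
from h import *
d=pickle.load(open("d0.pkl","rb"))
off={"top":(225,155),"scene":(245,190)}
# view, group, local xyz mm (groups n,s,r in rail frame with y shift; m in module underside frame), crop px
D=[("top","n",25,-36,70,487,60),("top","n",25,36,70,609,57),("top","n",65,-36,70,490,108),("top","n",65,36,70,613,105),
("top","n",90,-36,38,493,181),("top","n",90,36,38,615,178),("top","n",90,-36,0,494,217),("top","n",90,36,0,615,216),
("top","r",95,-195,0,63,255),("top","r",95,195,0,722,222),("top","r",-3,-195,16,73,110),("top","r",-3,195,16,697,80),
("top","s",27,-10,72,109,82),("top","s",27,10,72,141,80),("top","s",63,-10,72,107,110),("top","s",63,10,72,143,108),
("top","s",90,-22,0,98,240),("top","s",90,22,0,175,236),
("scene","n",65,36,70,363,325),("scene","n",25,36,70,425,383),("scene","n",65,-36,70,455,235),("scene","n",25,-36,70,512,303),
("scene","n",90,36,38,293,315),("scene","n",90,36,0,268,347),("scene","n",0,36,38,425,452),
("scene","r",95,195,0,165,415),("scene","r",0,195,0,320,572),
("scene","s",90,22,28,590,62),("scene","s",90,22,0,575,75),("scene","s",0,22,28,710,172),("scene","s",0,22,0,693,192),("scene","s",63,10,72,690,30),("scene","s",27,10,72,735,80),
# module: x toward world -x-ish
("top","m",-45,54,38,430,367),("top","m",-45,-54,38,587,430),("top","m",45,-54,38,540,567),("top","m",45,54,38,375,503),
("scene","m",20,-54,70,42,190),("scene","m",20,54,70,0,0)]
D=D[:-2]+[("scene","m",20,-54,70,42,190),("scene","m",-20,-54,70,78,235),("scene","m",20,54,70,222,130),("scene","m",-20,54,70,260,168),("scene","m",-45,-54,0,98,360),("scene","m",-45,54,0,285,298),("scene","m",-45,54,38,280,243),("scene","m",-45,-54,38,95,312)]
def res(p,raw=False):
    x,y,w,zr,yn,ys,mx,my,mw,mz=p;R,t=rail(x,y,w,zr);M=Ro.from_euler("z",mw).as_matrix();o=[]
    for v,g,a,b,c,u,q in D:
        l=np.array([a,b,c])/1e3
        if g=="m":
            if v=="top": l[:2]*=-1; l[1]*=-1
            if v=="top": l=np.array([-a,b,c])/1e3
            else: l=np.array([-a,-b,c])/1e3
            P=M@l+[mx,my,mz]
        else: P=R@(l+[0,{"n":yn,"s":ys,"r":0}[g],0])+t
        o.append(proj(d[v],P)[0]-[(u+.5)/4-.5+off[v][0],(q+.5)/4-.5+off[v][1]])
    return np.array(o) if raw else np.ravel(o)
if __name__=="__main__":
    best=min((least_squares(res,[.6,0,0,.05,.07,-.15,.42,-.08,a,0],loss="soft_l1",f_scale=.7) for a in(-.4,.4)),key=lambda s:s.cost)
    print(best.cost,best.x.round(4).tolist());pickle.dump(best.x,open("p.pkl","wb"))
    for k,e in zip(D,res(best.x,True)):print(k[:5],e.round(1).tolist())
E
python3 fit.py
```

```text
261.4612258731975 [0.6591, -0.0155, 0.0411, 0.0502, 0.0959, -0.1502, 0.4366, -0.0689, 1.8821, -0.0363]
('top', 'n', 25, -36, 70) [-0.2, 0.1]
('top', 'n', 25, 36, 70) [0.1, -0.6]
('top', 'n', 65, -36, 70) [0.1, 0.5]
('top', 'n', 65, 36, 70) [0.9, -0.2]
('top', 'n', 90, -36, 38) [-0.0, -0.2]
('top', 'n', 90, 36, 38) [0.8, -0.9]
('top', 'n', 90, -36, 0) [-0.4, 1.5]
('top', 'n', 90, 36, 0) [-0.3, 0.3]
('top', 'r', 95, -195, 0) [-0.3, -1.2]
('top', 'r', 95, 195, 0) [-0.1, -0.9]
('top', 'r', -3, -195, 16) [-0.8, 0.2]
('top', 'r', -3, 195, 16) [1.1, 0.2]
('top', 's', 27, -10, 72) [-0.2, -0.8]
('top', 's', 27, 10, 72) [0.4, -0.8]
('top', 's', 63, -10, 72) [-0.7, 3.4]
('top', 's', 63, 10, 72) [-0.9, 3.5]
('top', 's', 90, -22, 0) [0.7, 0.5]
('top', 's', 90, 22, 0) [0.0, 0.6]
('scene', 'n', 65, 36, 70) [-0.5, -1.2]
('scene', 'n', 25, 36, 70) [-0.2, 0.9]
('scene', 'n', 65, -36, 70) [0.1, 0.1]
('scene', 'n', 25, -36, 70) [1.1, -1.1]
('scene', 'n', 90, 36, 38) [0.2, -1.0]
('scene', 'n', 90, 36, 0) [-1.5, -0.0]
('scene', 'n', 0, 36, 38) [1.8, 1.1]
('scene', 'r', 95, 195, 0) [0.4, 0.2]
('scene', 'r', 0, 195, 0) [-1.8, -0.2]
('scene', 's', 90, 22, 28) [1.4, -3.3]
('scene', 's', 90, 22, 0) [-1.2, 0.4]
('scene', 's', 0, 22, 28) [2.1, 0.5]
('scene', 's', 0, 22, 0) [-0.7, 1.9]
('scene', 's', 63, 10, 72) [-0.5, 0.1]
('scene', 's', 27, 10, 72) [0.8, 0.4]
('top', 'm', -45, 54, 38) [0.9, 54.0]
('top', 'm', -45, -54, 38) [-51.7, -2.6]
('top', 'm', 45, -54, 38) [-6.4, -47.9]
('top', 'm', 45, 54, 38) [48.6, 8.7]
('scene', 'm', 20, -54, 70) [-0.2, 8.5]
('scene', 'm', -20, -54, 70) [-0.8, -13.9]
('scene', 'm', 20, 54, 70) [1.7, 36.1]
('scene', 'm', -20, 54, 70) [-0.2, 14.9]
('scene', 'm', -45, -54, 0) [1.2, -27.7]
('scene', 'm', -45, 54, 0) [-1.4, -0.3]
('scene', 'm', -45, 54, 38) [-0.4, 0.4]
('scene', 'm', -45, -54, 38) [0.9, -28.6]
```

```bash
python3 - <<'E'
s=open("fit.py").read()
i=s.index('            if v=="top": l[:2]');j=s.index('            P=M@l')
s=s[:i]+'            l=np.array([-a,b,c])/1e3\n'+s[j:]
s=s.replace("for k,e in zip(D,res(best.x,True)):","for k,e in list(zip(D,res(best.x,True)))[33:]:")
open("fit.py","w").write(s)
E
python3 fit.py; python3 -c "
from cell import r;s=r.state();print(s['time_s'],s['eef_pos'],s['eef_rot'])"
```

```text
23.70100402502996 [0.6591, -0.0155, 0.0411, 0.0502, 0.0959, -0.1502, 0.4425, -0.0731, -0.3741, 0.0009]
('top', 'm', -45, 54, 38) [-0.8, -0.1]
('top', 'm', -45, -54, 38) [1.0, -0.1]
('top', 'm', 45, -54, 38) [-0.1, 0.2]
('top', 'm', 45, 54, 38) [-0.2, 0.2]
('scene', 'm', 20, -54, 70) [-1.1, 0.1]
('scene', 'm', -20, -54, 70) [-2.1, -0.1]
('scene', 'm', 20, 54, 70) [0.8, -0.7]
('scene', 'm', -20, 54, 70) [0.1, 0.2]
('scene', 'm', -45, -54, 0) [0.3, 1.5]
('scene', 'm', -45, 54, 0) [-0.0, -0.1]
('scene', 'm', -45, 54, 38) [1.0, 0.1]
('scene', 'm', -45, -54, 38) [-0.1, -0.2]
0.1 [ 0.27887231 -0.58655501  0.23851241] [[ 9.03143649e-01  4.29338000e-01 -6.56642938e-04]
 [ 4.29338471e-01 -9.03141947e-01  1.76099945e-03]
 [ 1.63022198e-04 -1.87235754e-03 -9.99998234e-01]]
```

The fit is good: bench and rail heights come out within 1 mm. I'll move above the block and turn the fingers to its x axis.

>>> arm_command(
  steps=[
    {"rotation": [0,0,-0.1076]},
    {"rotation": [0,0,-0.1076]},
    {"rotation": [0,0,-0.1076]},
    {"rotation": [0,0,-0.1076]},
    {"rotation": [0,0,-0.1076]},
    {"rotation": [0,0,-0.1076]},
    {"rotation": [0,0,-0.1076]},
    {"slide": [0.0414,-0.0027,0]},
    {"slide": [0.0414,-0.0027,0]},
    {"slide": [0.0414,-0.0027,0]},
    {"slide": [0.0414,-0.0027,0]},
    {"slide": [0.0414,-0.0027,0]},
    {"slide": [0.0414,-0.0027,0]},
    {"slide": [0.0414,-0.0027,0]},
    {"slide": [0.0414,-0.0027,0]},
    {"slide": [0.0414,-0.0027,0]},
    {"slide": [0.0414,-0.0027,0]},
    {"slide": [0.0414,-0.0027,0]},
    {"slide": [0.0414,-0.0027,0]},
    {"slide": [0.0414,-0.0027,0]},
  ],
)

```text
validation failed for argument at $.st...
```

```bash
cat > w.py <<'E'
import sys,pickle
from h import *
from cell import r,cams
p=pickle.load(open("p.pkl","rb"))
# goal pose in tool axes: frame 'm' (module underside) or 'r' (rail); point mm
def goal(kind,pt):
    s=r.state();R0=np.array(s["eef_rot"]);t0=np.array(s["eef_pos"])
    if kind=="m": M=Ro.from_euler("z",p[8]).as_matrix();o=np.array([p[6],p[7],p[9]]);Rg=np.c_[M[:,1],M[:,0],-M[:,2]]
    else: M,o=rail(*p[:3],p[3]);Rg=np.c_[-M[:,1],-M[:,0],-M[:,2]]
    g=M@np.array(pt)/1e3+o
    print(kind,"t",s["time_s"],"at(mm, in frame)",(M.T@(t0-o)*1e3).round(1),"slide",(R0.T@(g-t0)*1e3).round(1),"slide if turned first",(Rg.T@(g-t0)*1e3).round(1),"turn",Ro.from_matrix(R0.T@Rg).as_rotvec().round(4))
    print("F frame",(M.T@s["wrist_force"]).round(1),"w",round(s["gripper_width"],4),"gf",s["gripper_force"],"q",np.round(s["joint_pos"],2))
if __name__=="__main__": goal(sys.argv[1],[float(a) for a in sys.argv[2:5]])
E
python3 - <<'E'
from w import *
goal("m",[0,0,68])
a=cams.get_image("wrist");im=a["img"].copy()
M=Ro.from_euler("z",p[8]).as_matrix()
for x,y,z in[(20,54,70),(20,-54,70),(-20,54,70),(-20,-54,70),(45,54,38),(45,-54,38),(-45,54,38),(-45,-54,38)]:
    q=proj(a,M@np.array([x,y,z])/1e3+[p[6],p[7],p[9]])[0];cv2.drawMarker(im,tuple(int(round(v)) for v in q),(0,0,255),0,12,1)
cv2.imwrite("pics/w1.png",im)
E
```

```text
m t 0.1 at(mm, in frame) [  35.3 -537.8  237.7] slide [ 368.2 -393.2  170.5] slide if turned first [537.8 -35.3 169.7] turn [-0.0017 -0.0009 -0.753 ]
F frame [ 0.4 -0.1  0.7] w 0.0952 gf 0.0 q [-1.21  0.12  1.65  0.    1.37 -0.08]
```

View pics/w1.png

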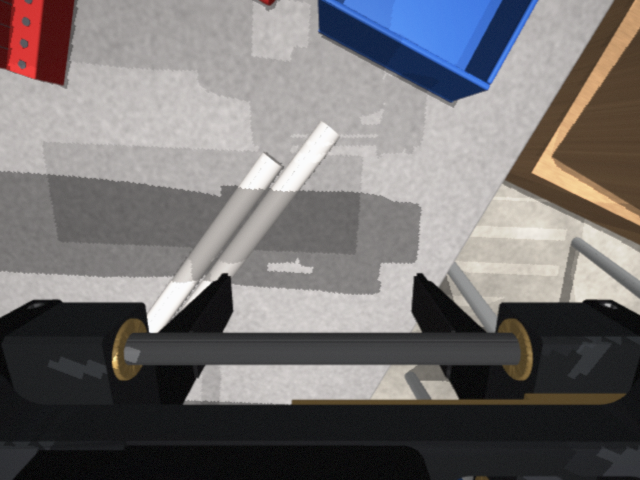

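The call was refused because every row needs all its fields. The wrist picture is therefore from the start pose: fingers at (230,290) and (415,290), white rods, no block in view. I'll resend with full rows.

>>> arm_command(
  steps=[
    {"rotation": [0,0,-0.1076],"slide": [0,0,0],"jaw": 0},
    {"rotation": [0,0,-0.1076],"slide": [0,0,0],"jaw": 0},
    {"rotation": [0,0,-0.1076],"slide": [0,0,0],"jaw": 0},
    {"rotation": [0,0,-0.1076],"slide": [0,0,0],"jaw": 0},
    {"rotation": [0,0,-0.1076],"slide": [0,0,0],"jaw": 0},
    {"rotation": [0,0,-0.1076],"slide": [0,0,0],"jaw": 0},
    {"rotation": [0,0,-0.1076],"slide": [0,0,0],"jaw": 0},
    {"rotation": [0,0,0],"slide": [0.0414,-0.0027,0],"jaw": 0},
    {"rotation": [0,0,0],"slide": [0.0414,-0.0027,0],"jaw": 0},
    {"rotation": [0,0,0],"slide": [0.0414,-0.0027,0],"jaw": 0},
    {"rotation": [0,0,0],"slide": [0.0414,-0.0027,0],"jaw": 0},
    {"rotation": [0,0,0],"slide": [0.0414,-0.0027,0],"jaw": 0},
    {"rotation": [0,0,0],"slide": [0.0414,-0.0027,0],"jaw": 0},
    {"rotation": [0,0,0],"slide": [0.0414,-0.0027,0],"jaw": 0},
    {"rotation": [0,0,0],"slide": [0.0414,-0.0027,0],"jaw": 0},
    {"rotation": [0,0,0],"slide": [0.0414,-0.0027,0],"jaw": 0},
    {"rotation": [0,0,0],"slide": [0.0414,-0.0027,0],"jaw": 0},
    {"rotation": [0,0,0],"slide": [0.0414,-0.0027,0],"jaw": 0},
    {"rotation": [0,0,0],"slide": [0.0414,-0.0027,0],"jaw": 0},
    {"rotation": [0,0,0],"slide": [0.0414,-0.0027,0],"jaw": 0},
  ],
)

```text
time_s: 1.82
eef_pos: [0.4429, -0.0711, 0.2397]
eef_rot: [[0.365, 0.931, 0.001], [0.931, -0.365, -0.0], [0.0, 0.001, -1.0]]
wrist_force: [0.5, -0.0, -0.4]
gripper_width: 0.0953
gripper_force: 0.0
```

Run:
```python
from w import *
goal("m",[0,0,68])
a=cams.get_image("wrist");im=a["img"].copy()
M=Ro.from_euler("z",p[8]).as_matrix()
for x,y,z in[(20,54,70),(20,-54,70),(-20,54,70),(-20,-54,70),(45,54,38),(45,-54,38),(-45,54,38),(-45,-54,38)]:
    q=proj(a,M@np.array([x,y,z])/1e3+[p[6],p[7],p[9]])[0];cv2.drawMarker(im,tuple(int(round(v)) for v in q),(0,0,255),0,12,1)
cv2.imwrite("pics/w2.png",im)
```

```text
m t 1.8167 at(mm, in frame) [ -0.3   1.9 238.8] slide [ -2.    0.2 170.8] slide if turned first [ -1.9   0.3 170.8] turn [ 0.0007 -0.0001  0.    ]
F frame [ 0.5  0.1 -0.4] w 0.0953 gf 0.0 q [-0.28 -0.34  2.08  0.    1.41  0.09]
```

View pics/w2.png

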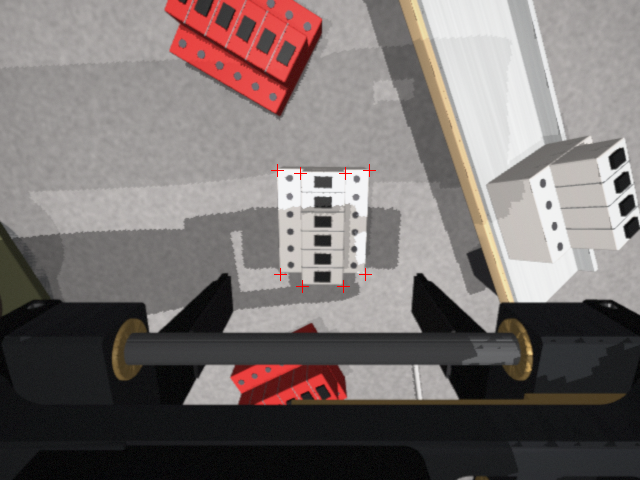

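The markers land on the block's corners within about 1 px (nose top 300–345 by 172–285). Now I'll descend and close.

>>> arm_command(
  steps=[
    {"rotation": [0,0,0],"slide": [-0.001,0.0002,0.04],"jaw": 0},
    {"rotation": [0,0,0],"slide": [-0.001,0,0.04],"jaw": 0},
    {"rotation": [0,0,0],"slide": [0,0,0.04],"jaw": 0},
    {"rotation": [0,0,0],"slide": [0,0,0.03],"jaw": 0},
    {"rotation": [0,0,0],"slide": [0,0,0.015],"jaw": 0},
    {"rotation": [0,0,0],"slide": [0,0,0.006],"jaw": 0},
    {"rotation": [0,0,0],"slide": [0,0,0],"jaw": 0},
    {"rotation": [0,0,0],"slide": [0,0,0],"jaw": 1},
    {"rotation": [0,0,0],"slide": [0,0,0],"jaw": 1},
    {"rotation": [0,0,0],"slide": [0,0,0],"jaw": 1},
    {"rotation": [0,0,0],"slide": [0,0,0],"jaw": 1},
    {"rotation": [0,0,0],"slide": [0,0,0],"jaw": 1},
    {"rotation": [0,0,0],"slide": [0,0,0],"jaw": 1},
    {"rotation": [0,0,0],"slide": [0,0,0],"jaw": 1},
    {"rotation": [0,0,0],"slide": [0,0,0],"jaw": 1},
  ],
)

```text
time_s: 3.12
eef_pos: [0.4424, -0.0751, 0.0687]
eef_rot: [[0.365, 0.931, 0.0], [0.931, -0.365, -0.0], [0.0, 0.0, -1.0]]
wrist_force: [0.3, -0.5, 0.9]
gripper_width: 0.0469
gripper_force: 0.0
```

```bash
python3 w.py m 0 0 68
```

```text
m t 3.1167 at(mm, in frame) [ 0.7 -1.9 67.9] slide [ 1.9 -0.7 -0.1] slide if turned first [ 1.9 -0.7 -0.1] turn [ 0.0001 -0.      0.0003]
F frame [ 0.4 -0.4  0.9] w 0.0469 gf 0.0 q [-0.29 -0.16  2.23  0.    1.06  0.09]
```

>>> arm_command(
  steps=[
    {"rotation": [0,0,0],"slide": [0,0,0],"jaw": 1},
    {"rotation": [0,0,0],"slide": [0,0,0],"jaw": 1},
    {"rotation": [0,0,0],"slide": [0,0,0],"jaw": 1},
    {"rotation": [0,0,0],"slide": [0,0,0],"jaw": 1},
    {"rotation": [0,0,0],"slide": [0,0,-0.01],"jaw": 1},
    {"rotation": [0,0,0],"slide": [0,0,-0.02],"jaw": 1},
    {"rotation": [0,0,0],"slide": [0,0,-0.035],"jaw": 1},
    {"rotation": [0,0,0],"slide": [0,0,-0.04],"jaw": 1},
    {"rotation": [0,0,0],"slide": [0,0,-0.04],"jaw": 1},
    {"rotation": [0,0,0],"slide": [0,0,-0.03],"jaw": 1},
    {"rotation": [0,0,0],"slide": [0,0,-0.01],"jaw": 1},
    {"rotation": [0,0,0],"slide": [0,0,0],"jaw": 1},
    {"rotation": [0,0,0],"slide": [0,0,0],"jaw": 1},
  ],
)

```text
time_s: 4.2
eef_pos: [0.4417, -0.0749, 0.2522]
eef_rot: [[0.365, 0.931, -0.002], [0.931, -0.365, 0.0], [-0.0, -0.002, -1.0]]
wrist_force: [-0.8, 0.2, -3.2]
gripper_width: 0.0398
gripper_force: 30.0
```

```bash
python3 w.py r 48 -12 110
```

```text
r t 4.2 at(mm, in frame) [291.2  50.5  65.2] slide [151.1 188.3  82.4] slide if turned first [ 62.5 243.2 -44.8] turn [ 0.5143 -0.1088 -0.4052]
F frame [-0.9 -0.2 -3.2] w 0.0398 gf 29.96434897184372 q [-0.29 -0.35  2.06 -0.    1.43  0.09]
```

The grip is firm (39.8 mm opening, 30 N). I'll tilt to the slope and move over the rail.

>>> arm_command(
  steps=[
    {"rotation": [0.0857,-0.0181,-0.0675],"slide": [0,0,0],"jaw": 1},
    {"rotation": [0.0857,-0.0181,-0.0675],"slide": [0,0,0],"jaw": 1},
    {"rotation": [0.0857,-0.0181,-0.0675],"slide": [0,0,0],"jaw": 1},
    {"rotation": [0.0857,-0.0181,-0.0675],"slide": [0,0,0],"jaw": 1},
    {"rotation": [0.0857,-0.0181,-0.0675],"slide": [0,0,0],"jaw": 1},
    {"rotation": [0.0857,-0.0181,-0.0675],"slide": [0,0,0],"jaw": 1},
    {"rotation": [0,0,0],"slide": [0.0188,0.0267,-0.02],"jaw": 1},
    {"rotation": [0,0,0],"slide": [0.0188,0.0267,-0.02],"jaw": 1},
    {"rotation": [0,0,0],"slide": [0.0188,0.0267,-0.02],"jaw": 1},
    {"rotation": [0,0,0],"slide": [0,0.04,0],"jaw": 1},
    {"rotation": [0,0,0],"slide": [0,0.04,0],"jaw": 1},
    {"rotation": [0,0,0],"slide": [0,0.04,0],"jaw": 1},
    {"rotation": [0,0,0],"slide": [0,0.03,0],"jaw": 1},
    {"rotation": [0,0,0],"slide": [0,0.012,0],"jaw": 1},
    {"rotation": [0,0,0],"slide": [0,0,0],"jaw": 1},
    {"rotation": [0,0,0],"slide": [0,0,0],"jaw": 1},
    {"rotation": [0,0,0],"slide": [0,0,0],"jaw": 1},
  ],
)

```text
time_s: 5.62
eef_pos: [0.6784, -0.009, 0.1833]
eef_rot: [[-0.041, 0.865, -0.501], [0.999, 0.035, -0.021], [-0.0, -0.501, -0.865]]
wrist_force: [-0.3, -0.1, -2.9]
gripper_width: 0.0397
gripper_force: 30.0
```

```bash
python3 w.py r 49 -6 72
python3 - <<'E'
from w import *
# overlay of held block (assumed in hand) and rail model, wrist camera
a=cams.get_image("wrist");s=r.state();R0=np.array(s["eef_rot"]);t0=np.array(s["eef_pos"]);im=a["img"].copy()
R,t=rail(*p[:3],p[3])
def mk(P,c):
    q=proj(a,P)[0]
    if abs(q).max()<2000: cv2.drawMarker(im,tuple(int(round(v)) for v in q),c,0,12,1)
for x,y,z in[(25,-36,70),(25,36,70),(65,-36,70),(65,36,70),(0,-36,38),(90,-36,38),(90,-36,0),(0,-36,0)]: mk(R@(np.array([x,y+p[4]*1e3,z])/1e3)+t,(0,0,255))
for x in(-6,95):
  for y in(-195,195): mk(R@(np.array([x,y,16 if x<0 else 0])/1e3)+t,(255,0,255))
cv2.imwrite("pics/w3.png",im)
b=cams.get_image("scene")["img"][170:320,260:460];cv2.imwrite("pics/s3.png",cv2.resize(b,None,fx=4,fy=4,interpolation=2))
E
```

```text
r t 5.6167 at(mm, in frame) [ 49.6  -5.7 125. ] slide [ 0.3  0.7 53. ] slide if turned first [ 0.3  0.6 53. ] turn [-0.0014 -0.0001 -0.0003]
F frame [-1.1  0.1 -2.6] w 0.0397 gf 29.964775443077087 q [-0.07  0.53  1.3  -0.06  1.83 -0.11]
```

View pics/w3.png

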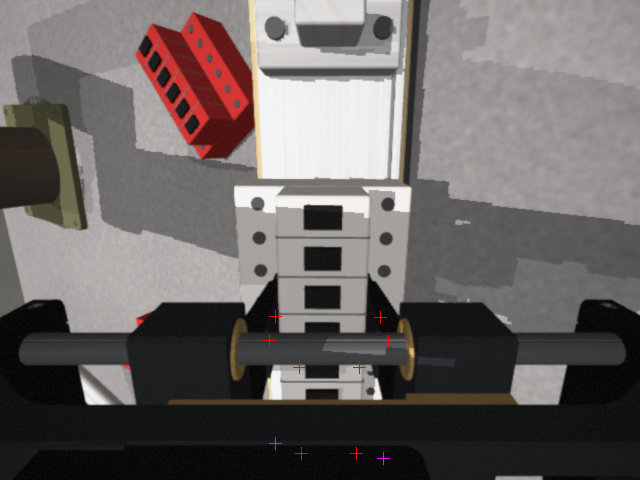

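The block hangs square over the rail (base corners near (235,187) and (411,187)), parallel to the stop at (330,60). I'll lower it to just above the floor.

>>> arm_command(
  steps=[
    {"rotation": [0,0,0],"slide": [0,0,0.015],"jaw": 1},
    {"rotation": [0,0,0],"slide": [0,0,0.015],"jaw": 1},
    {"rotation": [0,0,0],"slide": [0,0,0.012],"jaw": 1},
    {"rotation": [0,0,0],"slide": [0,0,0.006],"jaw": 1},
    {"rotation": [0,0,0],"slide": [0,0,0.003],"jaw": 1},
    {"rotation": [0,0,0],"slide": [0,0,0],"jaw": 1},
    {"rotation": [0,0,0],"slide": [0,0,0],"jaw": 1},
    {"rotation": [0,0,0],"slide": [0,0,0],"jaw": 1},
  ],
)

```text
time_s: 6.38
eef_pos: [0.6549, -0.0101, 0.1417]
eef_rot: [[-0.041, 0.867, -0.496], [0.999, 0.035, -0.021], [-0.001, -0.497, -0.868]]
wrist_force: [0.4, 0.5, -3.4]
gripper_width: 0.0401
gripper_force: 30.0
```

```bash
python3 w.py r 49 -6 68
```

```text
r t 6.3833 at(mm, in frame) [49.2 -5.5 77.3] slide [0.5 0.2 9.3] slide if turned first [0.5 0.2 9.3] turn [ 0.0036  0.0004 -0.0006]
F frame [-2.1 -0.5 -2.7] w 0.0401 gf 29.964823722839355 q [-0.07  0.51  1.4  -0.06  1.75 -0.11]
```

>>> arm_command(
  steps=[
    {"rotation": [0,0,0],"slide": [0,0,0.001],"jaw": 1},
    {"rotation": [0,0,0],"slide": [0,0,0.001],"jaw": 1},
    {"rotation": [0,0,0],"slide": [0,0,0],"jaw": 1},
    {"rotation": [0,0,0],"slide": [0,0,0],"jaw": 1},
  ],
)

```text
time_s: 6.72
eef_pos: [0.6533, -0.0101, 0.139]
eef_rot: [[-0.041, 0.866, -0.498], [0.999, 0.035, -0.021], [-0.0, -0.499, -0.867]]
wrist_force: [-0.4, 0.0, -3.6]
gripper_width: 0.0397
gripper_force: 30.0
```

```bash
python3 w.py r 49 -6 68
```

```text
r t 6.7167 at(mm, in frame) [49.3 -5.6 74.1] slide [0.4 0.3 6.1] slide if turned first [0.4 0.3 6.1] turn [ 0.0017  0.0002 -0.0004]
F frame [-1.5 -0.  -3.3] w 0.0397 gf 29.96465653181076 q [-0.07  0.51  1.4  -0.06  1.75 -0.11]
```

>>> arm_command(
  steps=[
    {"rotation": [0,0,0],"slide": [0,0,0.001],"jaw": 1},
    {"rotation": [0,0,0],"slide": [0,0,0.001],"jaw": 1},
    {"rotation": [0,0,0],"slide": [0,0,0.001],"jaw": 1},
    {"rotation": [0,0,0],"slide": [0,0,0],"jaw": 1},
    {"rotation": [0,0,0],"slide": [0,0,0],"jaw": 1},
    {"rotation": [0,0,0],"slide": [0,0,0],"jaw": 1},
    {"rotation": [0,0,0],"slide": [0,0,0],"jaw": 1},
  ],
)

```text
time_s: 7.3
eef_pos: [0.6518, -0.0102, 0.1365]
eef_rot: [[-0.041, 0.866, -0.498], [0.999, 0.035, -0.021], [-0.0, -0.498, -0.867]]
wrist_force: [-0.0, 0.4, -3.1]
gripper_width: 0.0398
gripper_force: 30.0
```

```bash
python3 w.py r 49 -6 68
```

```text
r t 7.3 at(mm, in frame) [49.3 -5.6 71.1] slide [0.4 0.3 3.2] slide if turned first [0.4 0.3 3.1] turn [ 0.0018  0.0002 -0.0004]
F frame [-1.5 -0.4 -2.7] w 0.0398 gf 29.96468335390091 q [-0.07  0.51  1.41 -0.06  1.74 -0.11]
```

>>> arm_command(
  steps=[
    {"rotation": [0,0,0],"slide": [0,0,0.001],"jaw": 1},
    {"rotation": [0,0,0],"slide": [0,0,0.001],"jaw": 1},
    {"rotation": [0,0,0],"slide": [0,0,0],"jaw": 1},
    {"rotation": [0,0,0],"slide": [0,0,0],"jaw": 1},
    {"rotation": [0,0,0],"slide": [0,0,0],"jaw": 1},
  ],
)

```text
time_s: 7.72
eef_pos: [0.6507, -0.0102, 0.1347]
eef_rot: [[-0.041, 0.866, -0.498], [0.999, 0.035, -0.021], [-0.0, -0.499, -0.867]]
wrist_force: [-0.1, 0.2, -3.2]
gripper_width: 0.0398
gripper_force: 30.0
```

```bash
python3 w.py r 49 -6 68
```

```text
r t 7.7167 at(mm, in frame) [49.3 -5.6 69.1] slide [0.4 0.3 1.1] slide if turned first [0.4 0.3 1.1] turn [ 0.0016  0.0002 -0.0005]
F frame [-1.5 -0.2 -2.8] w 0.0398 gf 29.964752197265625 q [-0.07  0.51  1.41 -0.06  1.74 -0.11]
```

>>> arm_command(
  steps=[
    {"rotation": [0,0,0],"slide": [0,0,0.001],"jaw": 1},
    {"rotation": [0,0,0],"slide": [0,0,0.0005],"jaw": 1},
    {"rotation": [0,0,0],"slide": [0,0,0],"jaw": 1},
    {"rotation": [0,0,0],"slide": [0,0,0],"jaw": 1},
  ],
)

```text
time_s: 8.05
eef_pos: [0.6505, -0.0102, 0.1341]
eef_rot: [[-0.041, 0.867, -0.497], [0.999, 0.035, -0.021], [-0.001, -0.497, -0.868]]
wrist_force: [2.2, 0.3, 0.9]
gripper_width: 0.0401
gripper_force: 30.0
```

```bash
python3 w.py r 45 -6 68
```

```text
r t 8.05 at(mm, in frame) [49.3 -5.7 68.5] slide [0.3 4.3 0.5] slide if turned first [0.3 4.3 0.5] turn [ 0.003   0.0004 -0.0004]
F frame [-1.5 -0.2  1.9] w 0.0401 gf 29.96670663356781 q [-0.07  0.51  1.41 -0.06  1.73 -0.11]
```

>>> arm_command(
  steps=[
    {"rotation": [0,0,0],"slide": [0,0,0.0005],"jaw": 1},
    {"rotation": [0,0,0],"slide": [0,0,0.0005],"jaw": 1},
    {"rotation": [0,0,0],"slide": [0,0,0],"jaw": 1},
    {"rotation": [0,0,0],"slide": [0,0,0],"jaw": 1},
  ],
)

```text
time_s: 8.38
eef_pos: [0.6504, -0.0102, 0.1342]
eef_rot: [[-0.041, 0.867, -0.496], [0.999, 0.035, -0.021], [-0.001, -0.496, -0.868]]
wrist_force: [4.0, 1.8, 4.8]
gripper_width: 0.04
gripper_force: 30.0
```

```bash
python3 w.py r 45 -6 68
```

```text
r t 8.3833 at(mm, in frame) [49.3 -5.7 68.5] slide [0.3 4.3 0.5] slide if turned first [0.3 4.3 0.5] turn [ 0.0042  0.0004 -0.0005]
F frame [-1.1 -1.6  6.2] w 0.04 gf 29.967893958091736 q [-0.07  0.51  1.41 -0.06  1.73 -0.11]
```

Floor contact is made (about 9 N). Next is the slide down to the lip, which is tool +y.

>>> arm_command(
  steps=[
    {"rotation": [0,0,0],"slide": [0,0.001,0],"jaw": 1},
    {"rotation": [0,0,0],"slide": [0,0.001,0],"jaw": 1},
    {"rotation": [0,0,0],"slide": [0,0.001,0],"jaw": 1},
    {"rotation": [0,0,0],"slide": [0,0.0005,0],"jaw": 1},
    {"rotation": [0,0,0],"slide": [0,0,0],"jaw": 1},
    {"rotation": [0,0,0],"slide": [0,0,0],"jaw": 1},
  ],
)

```text
time_s: 8.88
eef_pos: [0.6524, -0.0103, 0.1329]
eef_rot: [[-0.041, 0.866, -0.499], [0.999, 0.035, -0.021], [-0.001, -0.5, -0.866]]
wrist_force: [0.6, 0.1, 7.4]
gripper_width: 0.04
gripper_force: 30.0
```

```bash
python3 w.py r 45 -6 68
```

```text
r t 8.8833 at(mm, in frame) [47.  -5.4 68.4] slide [0.6 2.  0.4] slide if turned first [0.6 2.  0.4] turn [ 0.0006  0.0006 -0.0007]
F frame [ 3.1 -0.1  6.7] w 0.04 gf 29.966554641723633 q [-0.07  0.52  1.41 -0.06  1.74 -0.11]
```

>>> arm_command(
  steps=[
    {"rotation": [0,0,0],"slide": [0,0.0005,0],"jaw": 1},
    {"rotation": [0,0,0],"slide": [0,0.0005,0],"jaw": 1},
    {"rotation": [0,0,0],"slide": [0,0,0],"jaw": 1},
    {"rotation": [0,0,0],"slide": [0,0,0],"jaw": 1},
  ],
)

```text
time_s: 9.22
eef_pos: [0.6532, -0.0103, 0.1324]
eef_rot: [[-0.041, 0.866, -0.499], [0.999, 0.035, -0.021], [-0.001, -0.5, -0.866]]
wrist_force: [0.9, 0.1, 7.6]
gripper_width: 0.0402
gripper_force: 30.0
```

```bash
python3 w.py r 45 -6 68
```

```text
r t 9.2167 at(mm, in frame) [46.1 -5.4 68.4] slide [0.6 1.1 0.4] slide if turned first [0.6 1.1 0.4] turn [ 0.0004  0.0007 -0.0008]
F frame [ 3.  -0.   7.1] w 0.0402 gf 29.96642231941223 q [-0.07  0.52  1.41 -0.06  1.74 -0.11]
```

Only friction so far, with no rise from the lip. I'll keep going.

>>> arm_command(
  steps=[
    {"rotation": [0,0,0],"slide": [0,0.0005,0],"jaw": 1},
    {"rotation": [0,0,0],"slide": [0,0.0005,0],"jaw": 1},
    {"rotation": [0,0,0],"slide": [0,0.0005,0],"jaw": 1},
    {"rotation": [0,0,0],"slide": [0,0,0],"jaw": 1},
    {"rotation": [0,0,0],"slide": [0,0,0],"jaw": 1},
  ],
)

```text
time_s: 9.63
eef_pos: [0.6538, -0.0104, 0.1322]
eef_rot: [[-0.041, 0.864, -0.501], [0.999, 0.035, -0.021], [-0.001, -0.502, -0.865]]
wrist_force: [-3.5, -0.2, 10.1]
gripper_width: 0.0399
gripper_force: 30.0
```

```bash
python3 w.py r 45 -6 68
```

```text
r t 9.6333 at(mm, in frame) [45.4 -5.4 68.4] slide [0.6 0.5 0.4] slide if turned first [0.6 0.4 0.4] turn [-0.0021  0.0008 -0.0005]
F frame [8.  0.1 7. ] w 0.0399 gf 29.962465167045593 q [-0.07  0.52  1.4  -0.06  1.74 -0.11]
```

>>> arm_command(
  steps=[
    {"rotation": [0,0,0],"slide": [0,0.0005,0],"jaw": 1},
    {"rotation": [0,0,0],"slide": [0,0.0005,0],"jaw": 1},
    {"rotation": [0,0,0],"slide": [0,0,0],"jaw": 1},
    {"rotation": [0,0,0],"slide": [0,0,0],"jaw": 1},
  ],
)

```text
time_s: 9.97
eef_pos: [0.654, -0.0104, 0.1322]
eef_rot: [[-0.041, 0.863, -0.503], [0.999, 0.035, -0.022], [-0.001, -0.504, -0.864]]
wrist_force: [-5.3, 0.5, 12.2]
gripper_width: 0.0395
gripper_force: 30.0
```

```bash
python3 w.py r 45 -6 68
```

```text
r t 9.9667 at(mm, in frame) [45.2 -5.3 68.5] slide [0.7 0.3 0.5] slide if turned first [0.7 0.2 0.5] turn [-0.0043  0.0008 -0.0003]
F frame [10.7 -0.7  7.9] w 0.0395 gf 29.96207356452942 q [-0.07  0.52  1.4  -0.06  1.74 -0.11]
```

The lip is reached at x = 45.2 as expected. I'll ease off slightly and slide towards the neighbour, about 13 mm away along tool −x.

>>> arm_command(
  steps=[
    {"rotation": [0,0,0],"slide": [0,-0.0007,0],"jaw": 1},
    {"rotation": [0,0,0],"slide": [-0.002,0,0],"jaw": 1},
    {"rotation": [0,0,0],"slide": [-0.002,0,0],"jaw": 1},
    {"rotation": [0,0,0],"slide": [-0.002,0,0],"jaw": 1},
    {"rotation": [0,0,0],"slide": [-0.002,0,0],"jaw": 1},
    {"rotation": [0,0,0],"slide": [-0.001,0,0],"jaw": 1},
    {"rotation": [0,0,0],"slide": [0,0,0],"jaw": 1},
    {"rotation": [0,0,0],"slide": [0,0,0],"jaw": 1},
  ],
)

```text
time_s: 10.63
eef_pos: [0.6544, -0.0154, 0.1323]
eef_rot: [[-0.041, 0.864, -0.501], [0.999, 0.039, -0.015], [0.007, -0.501, -0.865]]
wrist_force: [-3.2, 10.9, 12.7]
gripper_width: 0.0401
gripper_force: 30.0
```

```bash
python3 w.py r 45 7.8 68
```

```text
r t 10.6333 at(mm, in frame) [45.1 -0.3 68.8] slide [-8.1  0.1  0.7] slide if turned first [-8.1  0.1  0.8] turn [-0.0016 -0.0059  0.0037]
F frame [  8.8 -11.    9.7] w 0.0401 gf 29.993598461151123 q [-0.08  0.52  1.4  -0.06  1.74 -0.12]
```

>>> arm_command(
  steps=[
    {"rotation": [0,0,0],"slide": [-0.001,0,0],"jaw": 1},
    {"rotation": [0,0,0],"slide": [-0.001,0,0],"jaw": 1},
    {"rotation": [0,0,0],"slide": [0,0,0],"jaw": 1},
    {"rotation": [0,0,0],"slide": [0,0,0],"jaw": 1},
  ],
)

```text
time_s: 10.97
eef_pos: [0.6545, -0.0172, 0.1323]
eef_rot: [[-0.041, 0.864, -0.501], [0.999, 0.039, -0.014], [0.007, -0.501, -0.865]]
wrist_force: [-3.9, 10.7, 11.4]
gripper_width: 0.0397
gripper_force: 30.0
```

```bash
python3 w.py r 45 7.8 68
```

```text
r t 10.9667 at(mm, in frame) [45.1  1.5 68.8] slide [-6.3  0.1  0.7] slide if turned first [-6.3  0.1  0.8] turn [-0.0015 -0.0061  0.0037]
F frame [  8.7 -10.8   8.2] w 0.0397 gf 29.992589950561523 q [-0.08  0.52  1.4  -0.06  1.74 -0.12]
```

Sliding meets a steady friction force of 11 N. I'll lighten the downward press and continue.

>>> arm_command(
  steps=[
    {"rotation": [0,0,0],"slide": [0,-0.0005,-0.0008],"jaw": 1},
    {"rotation": [0,0,0],"slide": [-0.001,0,0],"jaw": 1},
    {"rotation": [0,0,0],"slide": [-0.001,0,0],"jaw": 1},
    {"rotation": [0,0,0],"slide": [0,0,0],"jaw": 1},
    {"rotation": [0,0,0],"slide": [0,0,0],"jaw": 1},
    {"rotation": [0,0,0],"slide": [0,0,0],"jaw": 1},
  ],
)

```text
time_s: 11.47
eef_pos: [0.6546, -0.02, 0.1323]
eef_rot: [[-0.042, 0.865, -0.501], [0.999, 0.039, -0.016], [0.006, -0.501, -0.865]]
wrist_force: [-2.2, 7.9, 8.2]
gripper_width: 0.04
gripper_force: 30.0
```

```bash
python3 w.py r 45 7.8 68
```

```text
r t 11.4667 at(mm, in frame) [45.1  4.3 68.7] slide [-3.5  0.1  0.7] slide if turned first [-3.5  0.1  0.7] turn [-0.0013 -0.0048  0.0033]
F frame [ 5.7 -8.   6.2] w 0.04 gf 29.995654821395874 q [-0.09  0.52  1.4  -0.06  1.74 -0.13]
```

>>> arm_command(
  steps=[
    {"rotation": [0,0,0],"slide": [-0.001,0,0],"jaw": 1},
    {"rotation": [0,0,0],"slide": [-0.001,0,0],"jaw": 1},
    {"rotation": [0,0,0],"slide": [0,0,0],"jaw": 1},
    {"rotation": [0,0,0],"slide": [0,0,0],"jaw": 1},
  ],
)

```text
time_s: 11.8
eef_pos: [0.6547, -0.022, 0.1322]
eef_rot: [[-0.042, 0.865, -0.501], [0.999, 0.039, -0.016], [0.006, -0.501, -0.865]]
wrist_force: [-1.9, 8.2, 8.5]
gripper_width: 0.0394
gripper_force: 30.0
```

```bash
python3 w.py r 45 7.8 68
```

```text
r t 11.8 at(mm, in frame) [45.1  6.3 68.7] slide [-1.5  0.1  0.7] slide if turned first [-1.5  0.1  0.7] turn [-0.0013 -0.0048  0.0033]
F frame [ 5.6 -8.3  6.5] w 0.0394 gf 29.995627105236053 q [-0.09  0.52  1.4  -0.06  1.74 -0.13]
```

>>> arm_command(
  steps=[
    {"rotation": [0,0,0],"slide": [-0.0005,0,0],"jaw": 1},
    {"rotation": [0,0,0],"slide": [-0.0005,0,0],"jaw": 1},
    {"rotation": [0,0,0],"slide": [-0.0005,0,0],"jaw": 1},
    {"rotation": [0,0,0],"slide": [0,0,0],"jaw": 1},
    {"rotation": [0,0,0],"slide": [0,0,0],"jaw": 1},
  ],
)

```text
time_s: 12.22
eef_pos: [0.6547, -0.0234, 0.1322]
eef_rot: [[-0.042, 0.865, -0.501], [0.999, 0.039, -0.016], [0.006, -0.501, -0.865]]
wrist_force: [-1.8, 9.4, 8.9]
gripper_width: 0.0398
gripper_force: 30.0
```

```bash
python3 w.py r 45 7.8 68
```

```text
r t 12.2167 at(mm, in frame) [45.1  7.7 68.7] slide [-0.1  0.1  0.7] slide if turned first [-0.1  0.1  0.7] turn [-0.0013 -0.005   0.0034]
F frame [ 5.7 -9.5  7. ] w 0.0398 gf 29.995233714580536 q [-0.09  0.52  1.4  -0.06  1.74 -0.13]
```

>>> arm_command(
  steps=[
    {"rotation": [0,0,0],"slide": [-0.0005,0,0],"jaw": 1},
    {"rotation": [0,0,0],"slide": [-0.0005,0,0],"jaw": 1},
    {"rotation": [0,0,0],"slide": [-0.0005,0,0],"jaw": 1},
    {"rotation": [0,0,0],"slide": [0,0,0],"jaw": 1},
    {"rotation": [0,0,0],"slide": [0,0,0],"jaw": 1},
  ],
)

```text
time_s: 12.63
eef_pos: [0.6548, -0.024, 0.1323]
eef_rot: [[-0.041, 0.864, -0.501], [0.999, 0.04, -0.014], [0.007, -0.501, -0.865]]
wrist_force: [-2.4, 12.7, 9.6]
gripper_width: 0.0397
gripper_force: 30.0
```

```bash
python3 w.py r 45 7.8 68
```

```text
r t 12.6333 at(mm, in frame) [45.1  8.3 68.7] slide [0.5 0.1 0.7] slide if turned first [0.5 0.1 0.7] turn [-0.0013 -0.0063  0.004 ]
F frame [  6.4 -12.7   7.4] w 0.0397 gf 29.99075621366501 q [-0.09  0.52  1.4  -0.06  1.74 -0.13]
```

>>> arm_command(
  steps=[
    {"rotation": [0,0,0],"slide": [-0.0007,0,0],"jaw": 1},
    {"rotation": [0,0,0],"slide": [-0.0008,0,0],"jaw": 1},
    {"rotation": [0,0,0],"slide": [0,0,0],"jaw": 1},
    {"rotation": [0,0,0],"slide": [0,0,0],"jaw": 1},
  ],
)

```text
time_s: 12.97
eef_pos: [0.6548, -0.0241, 0.1323]
eef_rot: [[-0.041, 0.864, -0.501], [0.999, 0.04, -0.012], [0.009, -0.501, -0.865]]
wrist_force: [-3.3, 15.7, 9.8]
gripper_width: 0.0396
gripper_force: 30.0
```

Run:
```python
from w import *
goal("r",[45,7.8,68])
c=cams.get_image("scene");pickle.dump(c,open("d1.pkl","wb"));cv2.imwrite("pics/s4.png",cv2.resize(c["img"][170:320,290:490],None,fx=4,fy=4,interpolation=2))
```

```text
r t 12.9667 at(mm, in frame) [45.1  8.5 68.8] slide [0.6 0.1 0.8] slide if turned first [0.7 0.1 0.8] turn [-0.0014 -0.0083  0.0044]
F frame [  7.3 -15.9   7.2] w 0.0396 gf 30.0002521276474 q [-0.09  0.52  1.4  -0.06  1.74 -0.13]
```

View pics/s4.png

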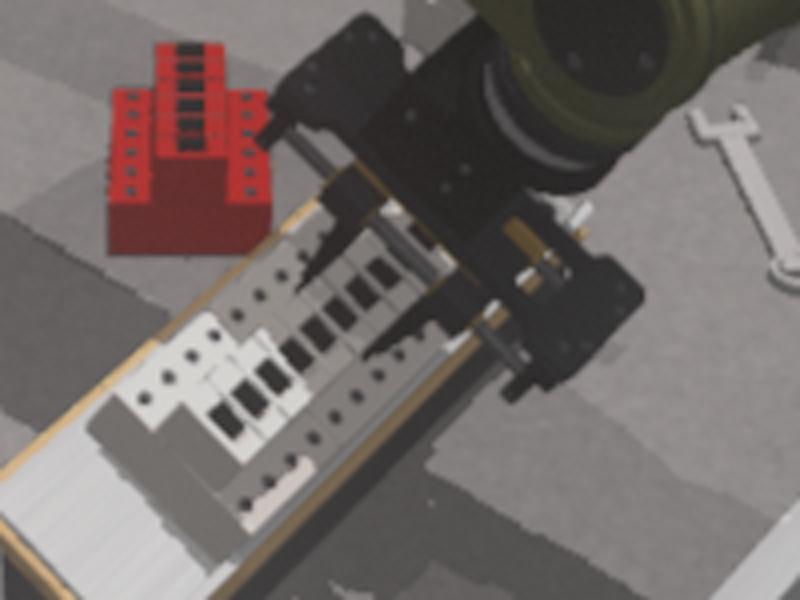

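Contact is firm at 16 N, and the row of toggles in the crop runs continuously with no gap at the block joint near (310,360). I'll relax the push, release, retract and move over the stop fin.

>>> arm_command(
  steps=[
    {"rotation": [0,0,0],"slide": [0.001,0,0],"jaw": 1},
    {"rotation": [0,0,0],"slide": [0.001,0,0],"jaw": 1},
    {"rotation": [0,0,0],"slide": [0,0,0],"jaw": 1},
    {"rotation": [0,0,0],"slide": [0,0,0],"jaw": 0},
    {"rotation": [0,0,0],"slide": [0,0,0],"jaw": 0},
    {"rotation": [0,0,0],"slide": [0,0,0],"jaw": 0},
    {"rotation": [0,0,0],"slide": [0,0,0],"jaw": 0},
    {"rotation": [0,0,0],"slide": [0,0,-0.01],"jaw": 0},
    {"rotation": [0,0,0],"slide": [0,0,-0.02],"jaw": 0},
    {"rotation": [0,0,0],"slide": [0,0,-0.025],"jaw": 0},
    {"rotation": [0,0,0],"slide": [0,0,-0.015],"jaw": 0},
    {"rotation": [0,0,0],"slide": [0,0,0],"jaw": 0},
    {"rotation": [0,0,0],"slide": [0,0,0],"jaw": 0},
  ],
)

```text
time_s: 14.1
eef_pos: [0.6913, -0.0264, 0.192]
eef_rot: [[-0.041, 0.867, -0.496], [0.999, 0.035, -0.021], [-0.001, -0.496, -0.868]]
wrist_force: [-0.8, -0.2, -0.5]
gripper_width: 0.0945
gripper_force: 0.0
```

```bash
python3 w.py r 45 -150.2 135
```

```text
r t 14.1 at(mm, in frame) [ 43.5  12.2 138.7] slide [162.4  -1.7   3.6] slide if turned first [162.4  -1.5   3.7] turn [ 0.0041  0.0005 -0.0009]
F frame [ 0.4  0.2 -0.9] w 0.0945 gf 0.0 q [-0.09  0.55  1.26 -0.07  1.85 -0.13]
```

>>> arm_command(
  steps=[
    {"rotation": [0,0,0],"slide": [0.03,-0.0015,0],"jaw": 0},
    {"rotation": [0,0,0],"slide": [0.035,0,0],"jaw": 0},
    {"rotation": [0,0,0],"slide": [0.035,0,0],"jaw": 0},
    {"rotation": [0,0,0],"slide": [0.035,0,0],"jaw": 0},
    {"rotation": [0,0,0],"slide": [0.02,0,0],"jaw": 0},
    {"rotation": [0,0,0],"slide": [0.0074,0,0],"jaw": 0},
    {"rotation": [0,0,0],"slide": [0,0,0],"jaw": 0},
    {"rotation": [0,0,0],"slide": [0,0,0],"jaw": 0},
  ],
)

```text
time_s: 14.77
eef_pos: [0.6824, 0.1351, 0.191]
eef_rot: [[-0.041, 0.866, -0.499], [0.999, 0.034, -0.022], [-0.001, -0.499, -0.866]]
wrist_force: [0.6, -1.3, 0.4]
gripper_width: 0.095
gripper_force: 0.0
```

Run:
```python
from w import *
goal("r",[45,-150.2,62])
a=cams.get_image("wrist");im=a["img"].copy();R,t=rail(*p[:3],p[3])
def mk(P,c):
    q=proj(a,R@(np.array(P)/1e3)+t)[0]
    if abs(q).max()<2000: cv2.drawMarker(im,tuple(int(round(v)) for v in q),c,0,12,1)
ys=p[5]*1e3
for x in(27,63):
  for y in(-10,10): mk((x,ys+y,72),(0,0,255))
for x in(0,90):
  for y in(-22,22): mk((x,ys+y,28),(0,0,255))
yb=8.5-1.9
for x in(25,65): mk((x,yb-54,70),(255,0,0))
for x in(0,90): mk((x,yb-54,38),(255,0,0))
cv2.imwrite("pics/w5.png",im)
```

```text
r t 14.7667 at(mm, in frame) [  44.9 -149.5  136.7] slide [ 0.8 -0.1 74.7] slide if turned first [ 0.7 -0.1 74.7] turn [ 0.0007  0.001  -0.0012]
F frame [-0.3  1.3  0.6] w 0.095 gf 0.0 q [0.11 0.56 1.25 0.03 1.86 0.07]
```

View pics/w5.png

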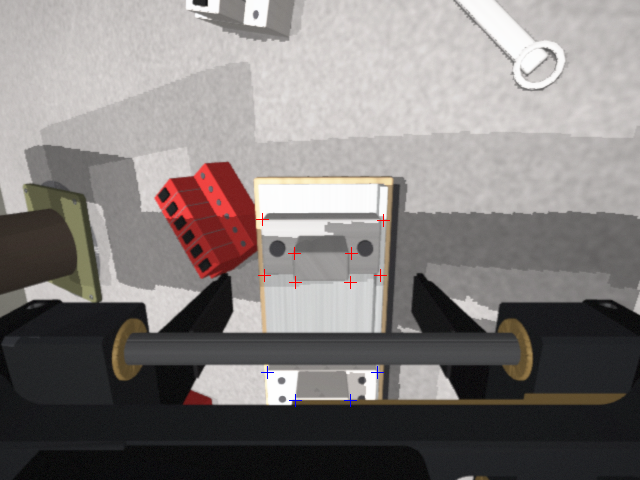

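The overlay sits on the stop's fin (295–350, 253–282) and on the seated block's edge (row 372). I'll lower and grip the fin.

>>> arm_command(
  steps=[
    {"rotation": [0,0,0],"slide": [0.0005,0,0.03],"jaw": 0},
    {"rotation": [0,0,0],"slide": [0,0,0.025],"jaw": 0},
    {"rotation": [0,0,0],"slide": [0,0,0.012],"jaw": 0},
    {"rotation": [0,0,0],"slide": [0,0,0.005],"jaw": 0},
    {"rotation": [0,0,0],"slide": [0,0,0],"jaw": 0},
    {"rotation": [0,0,0],"slide": [0,0,0],"jaw": 1},
    {"rotation": [0,0,0],"slide": [0,0,0],"jaw": 1},
    {"rotation": [0,0,0],"slide": [0,0,0],"jaw": 1},
    {"rotation": [0,0,0],"slide": [0,0,0],"jaw": 1},
    {"rotation": [0,0,0],"slide": [0,0,0],"jaw": 1},
    {"rotation": [0,0,0],"slide": [0,0,0],"jaw": 1},
    {"rotation": [0,0,0],"slide": [0,0,0],"jaw": 1},
    {"rotation": [0,0,0],"slide": [0,0,0],"jaw": 1},
    {"rotation": [0,0,0],"slide": [0,0,0],"jaw": 1},
    {"rotation": [0,0,0],"slide": [0,0,0],"jaw": 1},
    {"rotation": [0,0,0],"slide": [0,0,0],"jaw": 1},
    {"rotation": [0,0,0],"slide": [0,0,0],"jaw": 1},
    {"rotation": [0,0,0],"slide": [0,0,0],"jaw": 1},
    {"rotation": [0,0,0],"slide": [0,0,0],"jaw": 1},
  ],
)

```text
time_s: 16.4
eef_pos: [0.6461, 0.1352, 0.1295]
eef_rot: [[-0.041, 0.865, -0.5], [0.999, 0.035, -0.021], [-0.0, -0.5, -0.866]]
wrist_force: [-5.2, -0.6, 3.1]
gripper_width: 0.0358
gripper_force: 30.0
```

```bash
python3 w.py r 45 -70 62
```

```text
r t 16.4 at(mm, in frame) [  45.6 -151.1   65.3] slide [-81.1   0.6   3.3] slide if turned first [-81.1   0.6   3.3] turn [-0.0002  0.0003 -0.0003]
F frame [6.1 0.4 0. ] w 0.0358 gf 29.999239146709442 q [0.11 0.53 1.39 0.04 1.74 0.07]
```

>>> arm_command(
  steps=[
    {"rotation": [0,0,0],"slide": [-0.005,0,0],"jaw": 1},
    {"rotation": [0,0,0],"slide": [-0.01,0,0],"jaw": 1},
    {"rotation": [0,0,0],"slide": [-0.01,0,0],"jaw": 1},
    {"rotation": [0,0,0],"slide": [-0.01,0,0],"jaw": 1},
    {"rotation": [0,0,0],"slide": [-0.01,0,0],"jaw": 1},
    {"rotation": [0,0,0],"slide": [-0.01,0,0],"jaw": 1},
    {"rotation": [0,0,0],"slide": [-0.01,0,0],"jaw": 1},
    {"rotation": [0,0,0],"slide": [-0.005,0,0],"jaw": 1},
    {"rotation": [0,0,0],"slide": [-0.003,0,0],"jaw": 1},
    {"rotation": [0,0,0],"slide": [0,0,0],"jaw": 1},
    {"rotation": [0,0,0],"slide": [0,0,0],"jaw": 1},
    {"rotation": [0,0,0],"slide": [0,0,0],"jaw": 1},
  ],
)

```text
time_s: 17.4
eef_pos: [0.6493, 0.0619, 0.1295]
eef_rot: [[-0.041, 0.866, -0.499], [0.999, 0.035, -0.022], [-0.001, -0.5, -0.866]]
wrist_force: [-5.4, -0.2, 4.8]
gripper_width: 0.036
gripper_force: 30.0
```

```bash
python3 w.py r 45 -70.3 62
```

```text
r t 17.4 at(mm, in frame) [ 45.4 -77.7  65.4] slide [-7.4  0.4  3.4] slide if turned first [-7.4  0.4  3.4] turn [ 0.0005  0.0012 -0.0007]
F frame [ 7.1 -0.1  1.4] w 0.036 gf 30.000468492507935 q [ 0.02  0.52  1.41 -0.01  1.74 -0.02]
```

>>> arm_command(
  steps=[
    {"rotation": [0,0,0],"slide": [-0.001,0,0],"jaw": 1},
    {"rotation": [0,0,0],"slide": [-0.001,0,0],"jaw": 1},
    {"rotation": [0,0,0],"slide": [-0.001,0,0],"jaw": 1},
    {"rotation": [0,0,0],"slide": [-0.001,0,0],"jaw": 1},
    {"rotation": [0,0,0],"slide": [-0.001,0,0],"jaw": 1},
    {"rotation": [0,0,0],"slide": [-0.001,0,0],"jaw": 1},
    {"rotation": [0,0,0],"slide": [0,0,0],"jaw": 1},
    {"rotation": [0,0,0],"slide": [0,0,0],"jaw": 1},
  ],
)

```text
time_s: 18.07
eef_pos: [0.6495, 0.057, 0.1295]
eef_rot: [[-0.041, 0.866, -0.499], [0.999, 0.036, -0.02], [0.0, -0.5, -0.866]]
wrist_force: [-6.1, 2.2, 3.6]
gripper_width: 0.0359
gripper_force: 30.0
```

```bash
python3 w.py r 45 -70.3 62
```

```text
r t 18.0667 at(mm, in frame) [ 45.4 -72.8  65.4] slide [-2.5  0.4  3.4] slide if turned first [-2.5  0.4  3.4] turn [ 0.0005 -0.0002  0.0002]
F frame [ 7.  -2.4  0.2] w 0.0359 gf 30.000392496585846 q [ 0.01  0.52  1.41 -0.01  1.73 -0.03]
```

>>> arm_command(
  steps=[
    {"rotation": [0,0,0],"slide": [-0.001,0,0],"jaw": 1},
    {"rotation": [0,0,0],"slide": [-0.001,0,0],"jaw": 1},
    {"rotation": [0,0,0],"slide": [-0.001,0,0],"jaw": 1},
    {"rotation": [0,0,0],"slide": [0,0,0],"jaw": 1},
    {"rotation": [0,0,0],"slide": [0,0,0],"jaw": 1},
  ],
)

```text
time_s: 18.48
eef_pos: [0.6496, 0.0553, 0.1295]
eef_rot: [[-0.041, 0.866, -0.499], [0.999, 0.037, -0.019], [0.002, -0.499, -0.866]]
wrist_force: [-5.0, 5.0, 3.7]
gripper_width: 0.0357
gripper_force: 30.0
```

```bash
python3 w.py r 45 -70.3 62
```

```text
r t 18.4833 at(mm, in frame) [ 45.4 -71.1  65.4] slide [-0.8  0.4  3.4] slide if turned first [-0.8  0.4  3.4] turn [ 0.0006 -0.002   0.0012]
F frame [ 6.  -5.2  0.8] w 0.0357 gf 30.001246333122253 q [ 0.01  0.52  1.41 -0.01  1.73 -0.03]
```

>>> arm_command(
  steps=[
    {"rotation": [0,0,0],"slide": [-0.001,0,0],"jaw": 1},
    {"rotation": [0,0,0],"slide": [-0.001,0,0],"jaw": 1},
    {"rotation": [0,0,0],"slide": [0,0,0],"jaw": 1},
    {"rotation": [0,0,0],"slide": [0,0,0],"jaw": 1},
  ],
)

```text
time_s: 18.82
eef_pos: [0.6496, 0.0551, 0.1295]
eef_rot: [[-0.041, 0.866, -0.499], [0.999, 0.038, -0.016], [0.006, -0.499, -0.866]]
wrist_force: [-4.7, 10.7, 5.3]
gripper_width: 0.0354
gripper_force: 30.0
```

```bash
python3 w.py r 45 -70.3 62
```

```text
r t 18.8167 at(mm, in frame) [ 45.4 -70.9  65.4] slide [-0.7  0.4  3.4] slide if turned first [-0.6  0.4  3.4] turn [ 0.0009 -0.0049  0.0029]
F frame [  6.3 -10.9   2.4] w 0.0354 gf 30.00067412853241 q [ 0.01  0.52  1.41 -0.01  1.73 -0.03]
```

The force rises to 11 N with no more motion, so the stop is snug. One more small press, then relax, release and retract.

>>> arm_command(
  steps=[
    {"rotation": [0,0,0],"slide": [-0.001,0,0],"jaw": 1},
    {"rotation": [0,0,0],"slide": [-0.001,0,0],"jaw": 1},
    {"rotation": [0,0,0],"slide": [0,0,0],"jaw": 1},
    {"rotation": [0,0,0],"slide": [0.001,0,0],"jaw": 1},
    {"rotation": [0,0,0],"slide": [0.001,0,0],"jaw": 1},
    {"rotation": [0,0,0],"slide": [0.001,0,0],"jaw": 1},
    {"rotation": [0,0,0],"slide": [0,0,0],"jaw": 1},
    {"rotation": [0,0,0],"slide": [0,0,0],"jaw": 0},
    {"rotation": [0,0,0],"slide": [0,0,0],"jaw": 0},
    {"rotation": [0,0,0],"slide": [0,0,0],"jaw": 0},
    {"rotation": [0,0,0],"slide": [0,0,0],"jaw": 0},
    {"rotation": [0,0,0],"slide": [0,0,-0.01],"jaw": 0},
    {"rotation": [0,0,0],"slide": [0,0,-0.02],"jaw": 0},
    {"rotation": [0,0,0],"slide": [0,0,-0.035],"jaw": 0},
    {"rotation": [0,0,0],"slide": [0,0,-0.035],"jaw": 0},
    {"rotation": [0,0,0],"slide": [0,0,-0.02],"jaw": 0},
    {"rotation": [0,0,0],"slide": [0,0,0],"jaw": 0},
    {"rotation": [0,0,0],"slide": [0,0,0],"jaw": 0},
  ],
)

```text
time_s: 20.32
eef_pos: [0.7111, 0.0545, 0.235]
eef_rot: [[-0.041, 0.868, -0.494], [0.999, 0.035, -0.021], [-0.001, -0.495, -0.869]]
wrist_force: [-0.7, -0.3, -0.8]
gripper_width: 0.0944
gripper_force: 0.0
```

Run:
```python
from w import *
goal("r",[45,-70,180])
c=lambda n,x,y:cv2.resize(cams.get_image(n)["img"][y:y+150,x:x+200],None,fx=4 if n=="scene" else 2,fy=4 if n=="scene" else 2,interpolation=2)
cv2.imwrite("pics/f.png",c("scene",270,180))
a=cams.get_image("wrist")["img"];cv2.imwrite("pics/fw.png",a)
b=cv2.resize(cams.get_image("scene")["img"][180:330,270:470],(400,300),interpolation=2)
cv2.imwrite("pics/ff.png",np.vstack([np.hstack([cv2.resize(a,(400,300)),c("top",230,140)]),np.hstack([b,cv2.resize(a[200:420,240:420],(400,300))])]))
```

```text
r t 20.3167 at(mm, in frame) [ 45.  -67.8 187.5] slide [ 2.2 -0.1  7.5] slide if turned first [ 2.2 -0.   7.5] turn [ 0.006   0.0003 -0.0009]
F frame [ 0.2  0.2 -1. ] w 0.0944 gf 0.0 q [ 0.01  0.57  1.16 -0.02  1.93 -0.03]
```

View pics/ff.png

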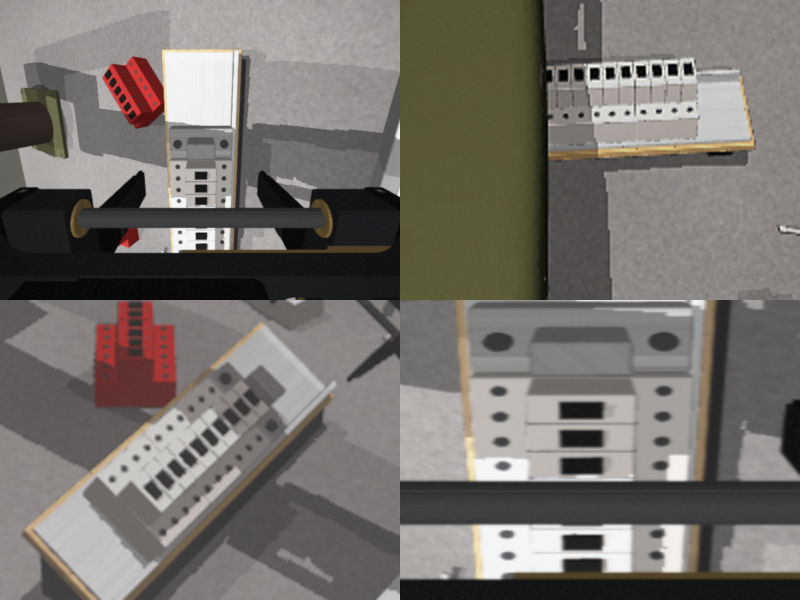

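The neighbour, block and stop form one closed row in all views: 10 toggles in line in the scene panel, and the stop edge meets the block at (580,375) in the close-up. The arm is clear of everything, so I'm handing in.

```bash
python3 -c "
from cell import r;print(r.hand_in())"
```

```text
the job is handed in; nothing more can be done
None
```

I handed the job in at about 20 s with the six-pole block seated on the rail against the lip, butted to the fixed block, and the end stop pushed snug on its other side; no verdict came back.

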